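# Sort the coarse and the worn sanding block at the shoe-repair stall

## Task

Two look-alike steel sanding blocks lie on the bench: one sole is still coarse, the other is worn slick. Take each by its wooden grip, drag it about a hand's width along the bench top to feel how hard it rubs, then lift it from there and set it down flat: the coarse block in the square-cornered tray, the slick one in the round tray. Let go of both.

Things in the scene. Friction and masses are not known exactly. Their poses are not given: they have to be found in the camera images.
- block_1: One of two sanding blocks of the same look: steel body 90 x 56 mm (x, y), 20 mm high, flat grey sole; on it an upright wooden grip (rib) 74 mm long along x, 18 mm thick along y, from 20 to 54 mm above the underside. About 0.7 kg. Origin: centre of the underside, z up; starts standing on the bench. Its name is no clue to whether its sole is coarse or slick.
- block_2: The other sanding block, same shape, size, look, mass and frame as block_1, with the other kind of sole. Friction on the bench: coarse sole about 0.75 (dragged by its weight alone, about 5 N), slick sole about 0.1 (about 0.7 N); pressing down raises both in proportion. The bench beside each block on its outer side (away from the bench's centre line, along y) is clear for 100 mm.
- square_tray: Shallow plywood tray with square corners, fixed to the bench, 160 x 135 mm outside (x, y), walls 5 mm thick, rim 14 mm above the bench, floor 5 mm above the bench. Origin: centre of its underside, on the bench. For the coarse block.
- round_tray: Shallow round steel tray, fixed to the bench, 160 mm across outside, wall 4 mm thick, rim 14 mm above the bench, floor 5 mm above the bench. Origin: centre of its underside, on the bench. For the slick block.
Not all that is in view belongs to the job. What is shaped like the block_1 but green or purple is not meant.

How it is judged (in metres and radians):
On the way, in this order (a step that is already met when the one before it is completed fails the run):
1. one of the blocks has been dragged along the bench, more than 30 mm from its start (((distance of block_1 from where it was at the start of the episode above 0.03 m and height (world z) of block_1 below 0.003 m and linear speed of block_1 above 0.005 m/s) or (distance of block_2 from where it was at the start of the episode above 0.03 m and height (world z) of block_2 below 0.003 m and linear speed of block_2 above 0.005 m/s))), for 0.1 s.
2. the other block too has been dragged along the bench, more than 30 mm from its start (distance of each of block_1, block_2 from where it was at the start of the episode above 0.03 m and ((height (world z) of block_1 below 0.003 m and linear speed of block_1 above 0.005 m/s) or (height (world z) of block_2 below 0.003 m and linear speed of block_2 above 0.005 m/s))), for 0.1 s.
At the end, for the whole second after the job is handed in: The coarse block lies flat (within 10 degrees) and still on the floor of the square-cornered tray, the slick one likewise in the round tray: middle of the sole (coarse_sole, slick_sole; 1.5 mm above the underside) below 9.5 mm and within 50 mm of the tray's centre (horizontal distance between coarse_sole and square_tray below 0.05 m and height (world z) of each of coarse_sole, slick_sole below 0.0095 m and angle between each of coarse_sole, slick_sole's own z axis and vertical below 0.17 rad and linear speed of each of block_2, block_1 below 0.02 m/s and horizontal distance between slick_sole and round_tray below 0.05 m); the robot touches nothing.
It also fails if it takes over 61 s, if anything falls off the work surface, if the arm or the gripper's body presses on something with over 40 N, if the wrist force passes 120 N, or if a joint passes its speed limit or range.

## Robot

A 6-joint arm with a two-finger parallel gripper is mounted at the origin on the work surface. World frame = base frame: x ahead of the robot, y to its left, z up, the work surface at z = 0. Lengths are in m, angles in degrees, forces in N, time in s.
With the tool pointing down it reaches from about 0.375 to 0.9 m from the base axis. Payload 3.1 kg.
Tool frame: the origin (TCP) lies on the centre line of the jaws, within the pads' length; the fingertips stand 25 mm ahead of it and the grasp point (between the pads) lies 6 mm ahead of it; y points along the fingers, x is the direction in which the jaws open and shut, and the axes are right-handed (so a half turn about y gives the same grasp; the last joint's range is limited). The gripper opens to 87 mm and grips with 3 to 60 N. Pads are 19 mm wide; open, the fingers measure 117 mm over their backs; the gripper's body (75 mm by 190 mm) begins 51 mm behind the grasp point.
Start: joints at [-78.295, 30.224, 82.088, -0, 67.689, -10.227], TCP at [0.233, -0.58, 0.248] pointing down, gripper open.
Joint ranges: [-176.69, 176.69], [-43.24, 126.21], [12.49, 139.97], [-82, 262], [0, 151.66], [-163.58, 163.58]. Speed limits (degrees/s): [159.86, 159.86, 180, 180, 180, 180].

## Interface

Orientations are given as a 3x3 rotation matrix whose columns are the frame's x, y, z axes.
In Python, from rig import * gives the robot as it stands.
- The arm moves only by the tool play_rows, never from a script. Its argument "commands" is a list of rows, each a list of 2 entries, a list of its own where there are three numbers: the shift along the world's x, y, z in m, then the turn, a rotation vector about the world's x, y, z in rad. A call has 1 to 10 rows; each row is the pose to reach, as a shift and turn from the pose commanded when the call began; what a row does not reach only later rows make up. A row lasts 1/8 s, in which the tool goes at most 62.5 mm and 10.7 degrees, less where a joint would pass 70% of its speed; a pose out of reach is approached as far as the arm can. A call with a gripper value outside its range is refused whole. "gripper" is the finger opening in m, from 0 to 0.087, set as the call begins (left out, the last holds). The fingers move at their own pace and stop on an object; the grip force is fixed at half the most. Time passes only in rows, so rows that repeat a pose let the fingers close. It gives the time, the measured TCP pose, the force and the opening at its end, in the units of the state.
- read_state(): the state, without advancing time (a new reading comes with each control period).
- capture(name): name is "side" or "top" or "wrist"; returns a dict with "frame" (400x640x3 uint8, red, green, blue), "depth" (400x640 float32, m along the optical axis (not along the pixel's ray), 0 where there is no reading), "mtx" (3x3 intrinsics, pixels), "cam_to_world" (4x4, takes a point from camera to world coordinates); the wrist camera has in their place "hand_eye" (4x4, takes a point from camera to tool coordinates, whose origin is the TCP and whose axes are the tool frame's). Camera axes: x right, y down, z forward; pixel columns grow to the right and rows downward; lengths in m; the calibration is good to about 2 mm. A picture is of the moment at which its call begins: read the wrist's pose just before it.
- hand_in(): hands the job in, once; it reports no verdict.
The state is a dict: "time_s": time; "joint_positions": joint angles; "qvel": joint speeds; "tau": joint torques, N m; "position": TCP position; "tcp_rot": TCP orientation; "force": force on the tool from outside, world axes, zero at the start; "moment": the same for the moment, N m; "opening": opening from 0.0 (shut) to 1.0 (fully open).
Only numpy, scipy, OpenCV 4.12 (cv2) and the standard library are available. Lean on these libraries where they do the work, as an engineer would, in place of code of your own. Each camera call takes 0.05 s, during which the arm holds its last target. There are 200 camera calls.

## Working session

There is one attempt and no reset: what is moved stays moved. The work goes in short steps, Python scripts to look and compute and a tool call to move; the robot and the scene stay as the last step left them, time stands still between calls to the robot, and variables do not carry over. Pictures are saved under pics/ and viewed, about 8 in all and at most 12, crops included, and the job is handed in when it is done.

Besides the shell and the picture viewer there is one more tool, called as name(argument=value, ...), one argument or row to a line, values as JSON. play_rows: Moves the arm, as the interface text tells. Its arguments: {"type":"object","properties":{"commands":{"type":"array"},"gripper":{"type":"number"}},"required":["commands"]}

```bash
mkdir -p pics; python3 - <<'E'
from rig import *
import cv2,numpy as np
s=read_state();print(s)
for n in("top","side"):
    c=capture(n);cv2.imwrite(f"pics/{n}0.png",c["frame"][:,:,::-1]);np.savez(f"{n}0.npz",**c)
    print(n,c["mtx"].tolist(),c["cam_to_world"].round(4).tolist())
E
```

```text
{'time_s': 0.0, 'joint_positions': array([-7.82939738e+01,  3.02784762e+01,  8.21558559e+01, -8.20273067e-04,
        6.76882134e+01, -1.02261754e+01]), 'qvel': array([ 0.00207646,  0.07445901, -0.04540097, -0.03556237, -0.01019363,
        0.02098573]), 'tau': array([ 2.66355328e-04, -4.40044105e+01, -1.76593941e+01,  6.31426298e-02,
        5.84447093e-02, -1.88136701e-04]), 'position': array([ 0.23334017, -0.57908515,  0.24657976]), 'tcp_rot': array([[ 3.73513773e-01, -4.46915145e-04,  9.27624526e-01],
       [-9.27622241e-01,  2.09164945e-03,  3.73513860e-01],
       [-2.10719433e-03, -9.99997713e-01,  3.66691450e-04]]), 'force': array([0.21589572, 1.0110542 , 0.61079311]), 'moment': array([ 2.49568368e-02, -7.16527471e-05, -3.53845055e-02]), 'opening': 1.0003926119373279}
top [[407.13203239409916, 0.0, 321.107715641084], [0.0, 407.13203239409916, 198.39016313692593], [0.0, 0.0, 1.0]] [[-0.0076, -0.9974, 0.0722, 0.3744], [-1.0, 0.0079, 0.0042, -0.0651], [-0.0047, -0.0722, -0.9974, 0.9582], [0.0, 0.0, 0.0, 1.0]]
side [[403.43833413858937, 0.0, 320.6380890318289], [0.0, 403.43833413858937, 194.4682267691068], [0.0, 0.0, 1.0]] [[0.7175, -0.4224, 0.5539, -0.1559], [-0.6966, -0.4312, 0.5735, -0.6801], [-0.0034, -0.7973, -0.6036, 0.7082], [0.0, 0.0, 0.0, 1.0]]
```

View pics/top0.png

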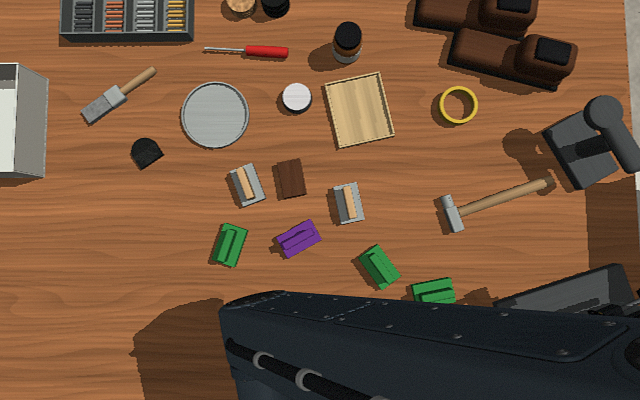

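View pics/side0.png

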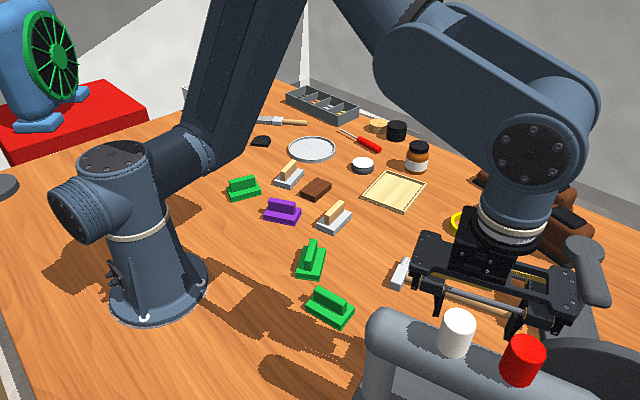

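Candidates in the top view: grey blocks with a wooden grip at (247,185) and (348,203). Excluded: green blocks at (229,245), (379,267) and (434,290), the purple one at (298,239), and the brown slab at (290,180). The round tray is at (215,115) and the square tray at (359,110). I choose the two grey blocks with tan grips, and will measure them and check a close crop.

```bash
cat > h.py <<'E'
import numpy as np,cv2
def ray(c,uv,z):
    K=c["mtx"];T=c["cam_to_world"]
    d=T[:3,:3]@np.linalg.solve(K,[uv[0],uv[1],1.]);o=T[:3,3]
    return o+d*(z-o[2])/d[2]
def world_axis(c,box,z):
    P=np.array([ray(c,p,z) for p in box])[:,:2]
    e1,e2=P[1]-P[0],P[2]-P[1];l=sorted([np.linalg.norm(e1),np.linalg.norm(e2)])
    e=e1 if np.linalg.norm(e1)>np.linalg.norm(e2) else e2
    return P.mean(0),np.degrees(np.arctan2(e[1],e[0]))%180,l
E
python3 - <<'E'
from h import *
c=dict(np.load("top0.npz"));f=c["frame"];hsv=cv2.cvtColor(f,cv2.COLOR_RGB2HSV)
def big(m,roi):
    z=np.zeros_like(m);x0,y0,x1,y1=roi;z[y0:y1,x0:x1]=m[y0:y1,x0:x1]
    cs,_=cv2.findContours(z,cv2.RETR_EXTERNAL,cv2.CHAIN_APPROX_NONE);return max(cs,key=cv2.contourArea)
grey=cv2.inRange(hsv,(0,0,70),(180,60,255))
tan=cv2.inRange(hsv,(8,60,175),(30,140,255))
for n,roi in(("L",(222,155,272,212)),("R",(325,175,372,230))):
    k=big(tan,roi);b=cv2.boxPoints(cv2.minAreaRect(k))
    z=.054;print(n,"grip",b.mean(0),cv2.contourArea(k),world_axis(c,b,z))
    k=big(grey|tan,roi);b=cv2.boxPoints(cv2.minAreaRect(k));print(" body",b.mean(0),world_axis(c,b,.02))
    p=b.mean(0).astype(int);
k=big(grey,(170,75,260,155));b=cv2.minEnclosingCircle(k);print("round",b,ray(c,b[0],.014),ray(c,(b[0][0]+b[1],b[0][1]),.014))
k=big(cv2.inRange(hsv,(10,60,150),(30,150,255)),(318,65,400,152));b=cv2.boxPoints(cv2.minAreaRect(k));print("sq",b.mean(0),world_axis(c,b,.014))
D=c["depth"]
for u,v in((244,185),(346,202),(215,115),(359,110)):
    d=D[v,u];p=c["cam_to_world"]@np.r_[np.linalg.solve(c["mtx"],[u,v,1])*d,1];print((u,v),p[:3].round(4))
cv2.imwrite("pics/crop.png",cv2.resize(f[150:235,215:385,::-1],None,fx=4,fy=4,interpolation=cv2.INTER_CUBIC))
E
```

```text
L grip [244.33505 182.37112] 183.5 (array([0.47719691, 0.11003769]), np.float64(21.15281270053447), [np.float64(0.015876526209845504), np.float64(0.07081811312899153)])
 body [246.9768  184.23969] (array([0.47670878, 0.11046797]), np.float64(21.050102905204994), [np.float64(0.057425760021723594), np.float64(0.08942292960366612)])
R grip [349.8736  201.41878] 182.0 (array([ 0.43267791, -0.12522911]), np.float64(11.485032870848329), [np.float64(0.015177241061400039), np.float64(0.07077660760907184)])
 body [348.27057 202.71762] (array([ 0.43194645, -0.12375253]), np.float64(11.678297787116861), [np.float64(0.056808995324954356), np.float64(0.08921812717819642)])
round ((214.64315795898438, 114.4107894897461), 34.10436248779297) [0.64373606 0.18895479 0.014     ] [0.64301322 0.10828673 0.014     ]
sq [362.7572  111.81264] (array([ 0.64733005, -0.16097089]), np.float64(11.487945550876674), [np.float64(0.14775850000687182), np.float64(0.16135286836526463)])
(244, 185) [0.4711 0.1105 0.0553]
(346, 202) [ 0.4313 -0.1166  0.0545]
(215, 115) [0.6449 0.1905 0.005 ]
(359, 110) [ 0.6532 -0.1528  0.0075]
```

View pics/crop.png

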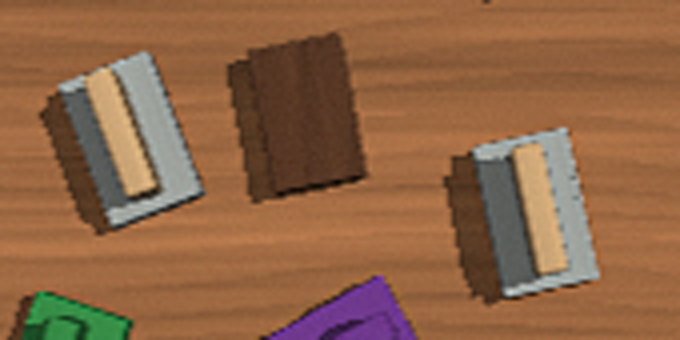

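The crop shows two grey steel bodies with tan grips: L at about (244,183) and R at about (349,201) in the top view. The brown slab next to L is not a block. Body and grip sizes match (57x89, 16x71 mm), and depth puts the grip tops at about 55 mm. I go to R first, stop above it and look with the wrist camera.

play_rows(
  commands=[
    [[0.05,0.12,-0.02],[0,0,-0.05]],
    [[0.1,0.23,-0.04],[0,0,-0.1]],
    [[0.2,0.455,-0.08],[0,0,-0.18]],
    [[0.2,0.455,-0.08],[0,0,-0.18]],
    [[0.2,0.455,-0.08],[0,0,-0.18]],
    [[0.2,0.455,-0.08],[0,0,-0.18]],
    [[0.2,0.455,-0.08],[0,0,-0.18]],
    [[0.2,0.455,-0.08],[0,0,-0.18]],
    [[0.2,0.455,-0.08],[0,0,-0.18]],
    [[0.2,0.455,-0.08],[0,0,-0.18]],
  ],
  gripper=0.045,
)

```text
time_s: 1.35
position: [0.4336, -0.1246, 0.1675]
tcp_rot: [[0.203, -0.0, 0.979], [-0.979, -0.0, 0.203], [0.0, -1.0, -0.0]]
force: [0.2, 0.6, 0.3]
opening: 0.52
```

play_rows(
  commands=[
    [[0,0,0],[0,0,0]],
    [[0,0,0],[0,0,0]],
  ],
)

```text
time_s: 1.6
position: [0.4333, -0.1262, 0.1677]
tcp_rot: [[0.199, 0.001, 0.98], [-0.98, -0.0, 0.199], [0.0, -1.0, 0.0]]
force: [-0.6, -0.1, -0.0]
opening: 0.515
```

```bash
cat > w.py <<'E'
import sys
from rig import *
from h import *
n=sys.argv[1]
s=read_state();c=capture("wrist")
T=np.eye(4);T[:3,:3]=s["tcp_rot"];T[:3,3]=s["position"];c["cam_to_world"]=T@c["hand_eye"]
print(s["time_s"],s["position"].round(4),"tool x yaw",np.degrees(np.arctan2(s["tcp_rot"][1,0],s["tcp_rot"][0,0])),s["force"].round(2),s["opening"])
f=c["frame"];cv2.imwrite(f"pics/{n}.png",f[:,:,::-1]);np.savez(n+".npz",**c)
hsv=cv2.cvtColor(f,cv2.COLOR_RGB2HSV);tan=cv2.inRange(hsv,(8,60,175),(30,140,255))
cs,_=cv2.findContours(tan,cv2.RETR_EXTERNAL,cv2.CHAIN_APPROX_NONE)
for k in sorted(cs,key=cv2.contourArea)[-3:]:
    b=cv2.boxPoints(cv2.minAreaRect(k));print(b.mean(0).round(),cv2.contourArea(k),world_axis(c,b,.054))
E
python3 w.py w1
```

```text
1.6 [ 0.4333 -0.1262  0.1677] tool x yaw -78.54059513871154 [-0.55 -0.11 -0.04] 0.5153971132968268
[276. 320.] 973.5 (array([ 0.31925121, -0.11136703]), np.float64(101.39876338524475), [np.float64(0.030344526909351726), np.float64(0.046860849316639135)])
[ 91. 259.] 1170.0 (array([0.34853569, 0.05128121]), np.float64(107.97608668822551), [np.float64(0.027455393588304254), np.float64(0.05307777031920513)])
[320. 137.] 136203.0 (array([ 0.47445162, -0.12004282]), np.float64(101.43367926444903), [np.float64(0.21537765236510542), np.float64(0.43418635014309065)])
```

View pics/w1.png

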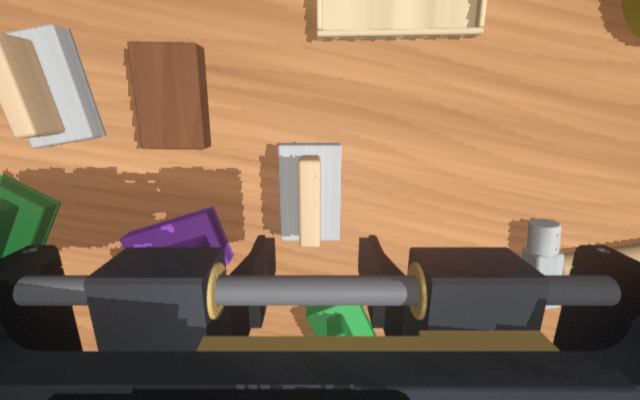

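The wrist view shows the grip at columns 299–320, between the fingertips and aligned with them. Purple at (180,235) and green at (340,320) lie outside the fingers. I'll do one ray check before going down.

```bash
python3 - <<'E'
from h import *
c=dict(np.load("w1.npz"));f=c["frame"].astype(int)
print(f[150:250:6,310].tolist());print(f[190,294:326:2].tolist())
for uv in((310,155),(310,212),(299.5,185),(320,185)):print(uv,ray(c,uv,.054).round(4))
E
```

```text
[[220, 219, 218], [146, 120, 96], [238, 209, 170], [252, 223, 184], [252, 223, 184], [251, 221, 183], [251, 221, 183], [250, 222, 183], [250, 221, 183], [250, 221, 183], [249, 220, 182], [248, 219, 180], [248, 219, 181], [247, 219, 180], [247, 218, 179], [246, 218, 178], [227, 196, 157]]
[[155, 150, 148], [155, 151, 147], [156, 136, 116], [216, 188, 152], [242, 213, 175], [245, 216, 178], [247, 218, 180], [248, 219, 180], [250, 222, 184], [249, 221, 182], [251, 222, 184], [253, 224, 185], [251, 222, 183], [211, 193, 172], [220, 220, 219], [220, 220, 218]]
(310, 155) [ 0.4714 -0.1131  0.054 ]
(310, 212) [ 0.4261 -0.1219  0.054 ]
(299.5, 185) [ 0.4464 -0.1095  0.054 ]
(320, 185) [ 0.4496 -0.1254  0.054 ]
```

play_rows(
  commands=[
    [[0.001,0.003,-0.04],[0,0,0]],
    [[0.001,0.003,-0.08],[0,0,0]],
    [[0.001,0.003,-0.105],[0,0,0]],
    [[0.001,0.003,-0.117],[0,0,0]],
    [[0.001,0.003,-0.117],[0,0,0]],
    [[0.001,0.003,-0.117],[0,0,0]],
  ],
)

```text
time_s: 2.4
position: [0.435, -0.1222, 0.0513]
tcp_rot: [[0.201, 0.001, 0.98], [-0.98, -0.001, 0.201], [0.001, -1.0, 0.001]]
force: [-0.4, -1.3, 0.1]
opening: 0.518
```

play_rows(
  commands=[
    [[0,0,0],[0,0,0]],
    [[0,0,0],[0,0,0]],
    [[0,0,0],[0,0,0]],
    [[0,0,0],[0,0,0]],
    [[0,0,0],[0,0,0]],
    [[0,0,0],[0,0,0]],
  ],
  gripper=0.0,
)

```text
time_s: 3.15
position: [0.4343, -0.1215, 0.0508]
tcp_rot: [[0.201, -0.0, 0.98], [-0.98, 0.0, 0.201], [-0.0, -1.0, -0.0]]
force: [0.3, 2.4, 5.5]
opening: 0.201
```

play_rows(
  commands=[
    [[0,-0.008,0],[0,0,0]],
    [[0,-0.016,0],[0,0,0]],
    [[0,-0.024,0],[0,0,0]],
    [[0,-0.032,0],[0,0,0]],
    [[0,-0.04,0],[0,0,0]],
  ],
)

```text
time_s: 3.78
position: [0.4342, -0.1614, 0.0508]
tcp_rot: [[0.201, -0.0, 0.98], [-0.98, 0.001, 0.201], [-0.001, -1.0, -0.0]]
force: [-0.5, 2.6, 6.0]
opening: 0.206
```

play_rows(
  commands=[
    [[0,-0.008,0],[0,0,0]],
    [[0,-0.016,0],[0,0,0]],
    [[0,-0.024,0],[0,0,0]],
  ],
)

```text
time_s: 4.15
position: [0.4342, -0.1854, 0.0508]
tcp_rot: [[0.201, -0.001, 0.98], [-0.98, 0.001, 0.201], [-0.001, -1.0, -0.0]]
force: [-0.2, 3.9, 6.9]
opening: 0.203
```

play_rows(
  commands=[
    [[0,-0.008,0],[0,0,0]],
    [[0,-0.016,0],[0,0,0]],
  ],
)

```text
time_s: 4.4
position: [0.4342, -0.2013, 0.0508]
tcp_rot: [[0.201, -0.001, 0.98], [-0.98, 0.001, 0.201], [-0.001, -1.0, -0.0]]
force: [0.8, 3.7, 5.5]
opening: 0.202
```

Fy is about 3.5 N, which is ambiguous because a squeeze offset was already there before the drag. Reversing will separate friction from the offset.

play_rows(
  commands=[
    [[0,0.008,0],[0,0,0]],
    [[0,0.016,0],[0,0,0]],
    [[0,0.024,0],[0,0,0]],
  ],
)

```text
time_s: 4.78
position: [0.4349, -0.1774, 0.0508]
tcp_rot: [[0.202, 0.001, 0.979], [-0.979, -0.001, 0.202], [0.001, -1.0, 0.001]]
force: [0.7, -3.1, 5.7]
opening: 0.204
```

play_rows(
  commands=[
    [[0,0.008,0],[0,0,0]],
  ],
)

```text
time_s: 4.9
position: [0.4348, -0.1692, 0.0508]
tcp_rot: [[0.202, 0.001, 0.979], [-0.979, -0.001, 0.202], [0.001, -1.0, 0.001]]
force: [1.0, -2.3, 5.8]
opening: 0.2
```

play_rows(
  commands=[
    [[0,0.008,0],[0,0,0]],
  ],
)

```text
time_s: 5.03
position: [0.4348, -0.1612, 0.0508]
tcp_rot: [[0.202, 0.001, 0.979], [-0.979, -0.001, 0.202], [0.001, -1.0, 0.001]]
force: [0.4, -3.1, 5.3]
opening: 0.206
```

play_rows(
  commands=[
    [[0,-0.008,0.001],[0,0,0]],
    [[0,-0.016,0.001],[0,0,0]],
    [[0,-0.024,0.001],[0,0,0]],
  ],
)

```text
time_s: 5.4
position: [0.4341, -0.1862, 0.0509]
tcp_rot: [[0.201, -0.001, 0.98], [-0.98, 0.001, 0.201], [-0.001, -1.0, -0.001]]
force: [0.9, -0.6, -7.4]
opening: 0.199
```

play_rows(
  commands=[
    [[0,-0.008,0],[0,0,0]],
  ],
)

```text
time_s: 5.52
position: [0.4341, -0.1944, 0.051]
tcp_rot: [[0.201, -0.001, 0.98], [-0.98, 0.001, 0.201], [-0.001, -1.0, -0.001]]
force: [-0.4, -1.1, -7.5]
opening: 0.203
```

Friction is about ±3 N under about 12.6 N normal load, where a coarse sole would give about 9 N. So R reads slick. Lift it and carry it to the round tray; L will confirm or refute this.

play_rows(
  commands=[
    [[0,0,0.03],[0,0,0]],
    [[0,0,0.07],[0,0,0]],
    [[0.01,0.02,0.09],[0,0,0]],
    [[0.035,0.065,0.09],[0,0,0]],
    [[0.065,0.115,0.09],[0,0,0]],
    [[0.09,0.165,0.09],[0,0,0]],
    [[0.12,0.215,0.09],[0,0,0]],
    [[0.145,0.265,0.09],[0,0,0]],
    [[0.175,0.315,0.09],[0,0,0]],
    [[0.195,0.36,0.09],[0,0,0]],
  ],
)

```text
time_s: 6.78
position: [0.63, 0.1675, 0.1404]
tcp_rot: [[0.201, -0.001, 0.98], [-0.98, -0.0, 0.201], [0.0, -1.0, -0.001]]
force: [0.7, -0.3, -6.5]
opening: 0.207
```

play_rows(
  commands=[
    [[0.015,0.023,0],[0,0,0]],
    [[0.015,0.023,0],[0,0,0]],
    [[0.015,0.023,0],[0,0,0]],
    [[0.015,0.023,-0.03],[0,0,0]],
    [[0.015,0.023,-0.06],[0,0,0]],
    [[0.015,0.023,-0.06],[0,0,0]],
    [[0.015,0.023,-0.06],[0,0,0]],
  ],
)

```text
time_s: 7.65
position: [0.645, 0.1884, 0.0823]
tcp_rot: [[0.2, 0.001, 0.98], [-0.98, 0.0, 0.2], [0.0, -1.0, 0.001]]
force: [0.4, -1.8, -6.6]
opening: 0.208
```

```bash
python3 - <<'E'
from rig import *
import cv2
print(read_state()["position"],read_state()["force"])
c=capture("wrist");cv2.imwrite("pics/w2.png",c["frame"][:,:,::-1])
c=capture("top");cv2.imwrite("pics/t2.png",c["frame"][:,:,::-1])
E
```

```text
[0.64498925 0.18844449 0.08230929] [ 0.36885433 -1.75816044 -6.58529851]
```

View pics/w2.png

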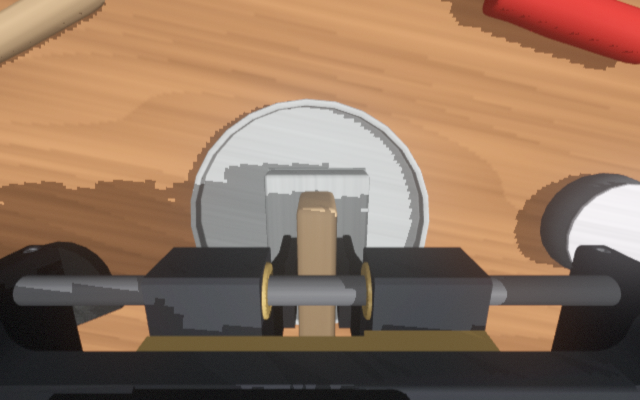

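The block (columns 265–368) hangs centred over the round tray (columns 192–428). Lower it and release.

play_rows(
  commands=[
    [[0,0,-0.012],[0,0,0]],
    [[0,0,-0.02],[0,0,0]],
    [[0,0,-0.0245],[0,0,0]],
    [[0,0,-0.026],[0,0,0]],
    [[0,0,-0.0265],[0,0,0]],
    [[0,0,-0.0265],[0,0,0]],
  ],
)

```text
time_s: 8.5
position: [0.6448, 0.1894, 0.0558]
tcp_rot: [[0.202, 0.001, 0.979], [-0.979, 0.0, 0.202], [0.0, -1.0, 0.001]]
force: [-1.2, 0.3, 0.5]
opening: 0.206
```

play_rows(
  commands=[
    [[0,0,0],[0,0,0]],
    [[0,0,0],[0,0,0]],
    [[0,0,0],[0,0,0]],
    [[0,0,0],[0,0,0]],
  ],
  gripper=0.045,
)

```text
time_s: 9.0
position: [0.6447, 0.1893, 0.0552]
tcp_rot: [[0.201, 0.001, 0.98], [-0.98, 0.0, 0.201], [0.0, -1.0, 0.001]]
force: [-0.4, -0.0, -0.5]
opening: 0.495
```

play_rows(
  commands=[
    [[0,0,0.03],[0,0,0]],
    [[0,0,0.07],[0,0,0]],
    [[0,0,0.1],[0,0,0.05]],
    [[-0.05,-0.02,0.1],[0,0,0.16]],
    [[-0.1,-0.045,0.1],[0,0,0.16]],
    [[-0.167,-0.077,0.1],[0,0,0.16]],
    [[-0.167,-0.077,0.1],[0,0,0.16]],
    [[-0.167,-0.077,0.1],[0,0,0.16]],
    [[-0.167,-0.077,0.1],[0,0,0.16]],
    [[-0.167,-0.077,0.1],[0,0,0.16]],
  ],
)

```text
time_s: 10.25
position: [0.4793, 0.1126, 0.1551]
tcp_rot: [[0.355, 0.002, 0.935], [-0.935, 0.0, 0.355], [0.001, -1.0, 0.002]]
force: [0.7, -0.2, -0.5]
opening: 0.518
```

```bash
python3 w.py w3
```

```text
10.25 [0.4793 0.1126 0.1551] tool x yaw -69.18155429215041 [ 0.66 -0.17 -0.51] 0.5176594512214369
[ 85. 328.] 594.5 (array([0.30914046, 0.26086776]), np.float64(21.615144385562246), [np.float64(0.012772526633885393), np.float64(0.046256537456809826)])
[308. 320.] 2238.5 (array([0.38393951, 0.08421045]), np.float64(110.75064648820126), [np.float64(0.02880429718513515), np.float64(0.09989404806982415)])
[320. 137.] 102757.0 (array([0.52071461, 0.12629757]), np.float64(110.7957390088341), [np.float64(0.20454382439922578), np.float64(0.4127384111681736)])
```

View pics/w3.png

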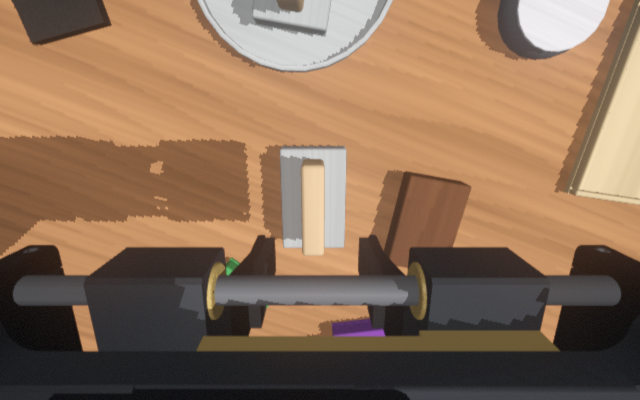

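The L grip (columns 302–323) sits between the fingertips, and the slab (390 and right) is just outside the right finger. Descend with a +2 mm y shift.

play_rows(
  commands=[
    [[0,0.002,-0.04],[0,0,0]],
    [[0,0.002,-0.075],[0,0,0]],
    [[0,0.002,-0.095],[0,0,0]],
    [[0,0.002,-0.104],[0,0,0]],
    [[0,0.002,-0.104],[0,0,0]],
    [[0,0.002,-0.104],[0,0,0]],
  ],
)

```text
time_s: 11.05
position: [0.4782, 0.1144, 0.0517]
tcp_rot: [[0.355, 0.002, 0.935], [-0.935, 0.0, 0.355], [0.001, -1.0, 0.002]]
force: [-0.4, -0.2, 0.0]
opening: 0.52
```

play_rows(
  commands=[
    [[0,0,0],[0,0,0]],
    [[0,0,0],[0,0,0]],
    [[0,0,0],[0,0,0]],
    [[0,0,0],[0,0,0]],
    [[0,0,0],[0,0,0]],
    [[0,0,0],[0,0,0]],
  ],
  gripper=0.0,
)

```text
time_s: 11.8
position: [0.4774, 0.1145, 0.0513]
tcp_rot: [[0.355, 0.0, 0.935], [-0.935, 0.0, 0.355], [-0.0, -1.0, 0.0]]
force: [-1.0, 2.3, 5.1]
opening: 0.206
```

play_rows(
  commands=[
    [[0,0.008,0],[0,0,0]],
    [[0,0.016,0],[0,0,0]],
    [[0,0.024,0],[0,0,0]],
    [[0,0.032,0],[0,0,0]],
    [[0,0.04,0],[0,0,0]],
  ],
)

```text
time_s: 12.42
position: [0.4781, 0.1528, 0.0513]
tcp_rot: [[0.356, 0.001, 0.934], [-0.934, -0.002, 0.356], [0.003, -1.0, -0.0]]
force: [-0.4, -6.7, 5.2]
opening: 0.205
```

play_rows(
  commands=[
    [[0,0.008,0],[0,0,0]],
    [[0,0.016,0],[0,0,0]],
    [[0,0.024,0],[0,0,0]],
  ],
)

```text
time_s: 12.8
position: [0.478, 0.1768, 0.0514]
tcp_rot: [[0.357, 0.001, 0.934], [-0.934, -0.003, 0.357], [0.003, -1.0, -0.0]]
force: [0.2, -6.8, 5.9]
opening: 0.209
```

play_rows(
  commands=[
    [[0,0.008,0],[0,0,0]],
    [[0,0.016,0],[0,0,0]],
  ],
)

```text
time_s: 13.05
position: [0.4779, 0.1927, 0.0513]
tcp_rot: [[0.357, 0.0, 0.934], [-0.934, -0.003, 0.357], [0.003, -1.0, -0.001]]
force: [-0.2, -7.2, 4.9]
opening: 0.205
```

play_rows(
  commands=[
    [[0,-0.008,0],[0,0,0]],
    [[0,-0.016,0],[0,0,0]],
    [[0,-0.024,0],[0,0,0]],
  ],
)

```text
time_s: 13.42
position: [0.4783, 0.171, 0.0513]
tcp_rot: [[0.354, 0.002, 0.935], [-0.935, 0.002, 0.354], [-0.001, -1.0, 0.003]]
force: [0.4, 6.5, 4.4]
opening: 0.203
```

L rubs at about ±6.8 N against R's ±3 N under the same load, so L is the coarse one. Next, pin down the square tray's centre: the first mask gave 148 mm where 135 is expected.

```bash
python3 - <<'E'
from h import *
c=dict(np.load("top0.npz"));hsv=cv2.cvtColor(c["frame"],cv2.COLOR_RGB2HSV)
m=cv2.inRange(hsv,(12,40,165),(32,130,255));z=np.zeros_like(m);z[66:156,316:402]=m[66:156,316:402]
z=cv2.morphologyEx(z,cv2.MORPH_OPEN,np.ones((5,5)))
k=max(cv2.findContours(z,0,1)[0],key=cv2.contourArea);b=cv2.boxPoints(cv2.minAreaRect(k));print(b.round(),world_axis(c,b,.01))
for p in((326,80),(380,72),(394,137),(341,148),(360,109.3)):print(p,ray(c,p,.014).round(3))
E
```

```text
[[325.  86.]
 [375.  74.]
 [390. 136.]
 [340. 147.]] (array([ 0.65093448, -0.14898472]), np.float64(11.950309479912875), [np.float64(0.12349954212716326), np.float64(0.15218839231393472)])
(326, 80) [ 0.725 -0.075  0.014]
(380, 72) [ 0.743 -0.203  0.014]
(394, 137) [ 0.586 -0.233  0.014]
(341, 148) [ 0.561 -0.109  0.014]
(360, 109.3) [ 0.653 -0.155  0.014]
```

Interior measured as 123x152 mm against 125x150 expected, centre (0.652,-0.153), yaw 12°. Lift and carry.

play_rows(
  commands=[
    [[0,0,0.03],[0,0,0]],
    [[0,0,0.07],[0,0,0]],
    [[0.01,-0.02,0.09],[0,0,0]],
    [[0.035,-0.065,0.09],[0,0,-0.05]],
    [[0.06,-0.115,0.09],[0,0,-0.1]],
    [[0.09,-0.165,0.09],[0,0,-0.16]],
    [[0.115,-0.215,0.09],[0,0,-0.16]],
    [[0.145,-0.265,0.09],[0,0,-0.16]],
    [[0.165,-0.305,0.09],[0,0,-0.16]],
    [[0.174,-0.323,0.09],[0,0,-0.16]],
  ],
)

```text
time_s: 14.68
position: [0.651, -0.1558, 0.1385]
tcp_rot: [[0.199, -0.003, 0.98], [-0.98, 0.0, 0.199], [-0.001, -1.0, -0.003]]
force: [-0.5, 1.1, -7.9]
opening: 0.204
```

play_rows(
  commands=[
    [[0,0,0],[0,0,0]],
    [[0,0,0],[0,0,0]],
    [[0,0,-0.03],[0,0,0]],
    [[0,0,-0.06],[0,0,0]],
    [[0,0,-0.06],[0,0,0]],
    [[0,0,-0.06],[0,0,0]],
  ],
)

```text
time_s: 15.42
position: [0.6518, -0.1518, 0.0819]
tcp_rot: [[0.203, 0.001, 0.979], [-0.979, -0.0, 0.203], [0.0, -1.0, 0.001]]
force: [0.4, 0.4, -7.2]
opening: 0.204
```

```bash
python3 w.py w4
```

```text
15.425 [ 0.6518 -0.1518  0.0819] tool x yaw -78.30962905509709 [ 0.44  0.36 -7.23] 0.204373266901992
[110. 322.] 1534.0 (array([ 0.58178933, -0.04144087]), np.float64(101.63273308258643), [np.float64(0.021614095976236956), np.float64(0.04365077135389301)])
[522. 328.] 2698.0 (array([ 0.62638237, -0.28136929]), np.float64(101.63273308258641), [np.float64(0.031446702855763245), np.float64(0.04139016278509133)])
[320. 137.] 106425.5 (array([ 0.70441174, -0.14218016]), np.float64(101.66344902471751), [np.float64(0.14186059308842802), np.float64(0.2860943314871987)])
```

View pics/w4.png

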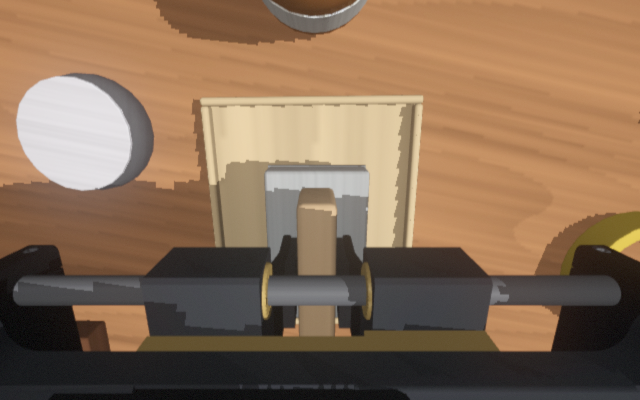

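The coarse block (columns 265–368) is centred between the tray walls (217–412 at that depth) and parallel to them. Lower, release and retreat.

play_rows(
  commands=[
    [[0,0,-0.012],[0,0,0]],
    [[0,0,-0.02],[0,0,0]],
    [[0,0,-0.0245],[0,0,0]],
    [[0,0,-0.026],[0,0,0]],
    [[0,0,-0.0265],[0,0,0]],
    [[0,0,-0.0265],[0,0,0]],
  ],
)

```text
time_s: 16.23
position: [0.6508, -0.1525, 0.0563]
tcp_rot: [[0.202, -0.001, 0.979], [-0.979, 0.0, 0.202], [-0.001, -1.0, -0.001]]
force: [-4.6, 2.0, 4.5]
opening: 0.203
```

play_rows(
  commands=[
    [[0,0,0],[0,0,0]],
    [[0,0,0],[0,0,0]],
    [[0,0,0],[0,0,0]],
    [[0,0,0],[0,0,0]],
  ],
  gripper=0.045,
)

```text
time_s: 16.73
position: [0.6517, -0.1529, 0.0546]
tcp_rot: [[0.201, 0.0, 0.98], [-0.98, -0.0, 0.201], [0.0, -1.0, 0.0]]
force: [-0.1, -0.3, 0.7]
opening: 0.495
```

play_rows(
  commands=[
    [[0,0,0.03],[0,0,0]],
    [[0,0,0.07],[0,0,0]],
    [[0,0,0.13],[0,0,0]],
    [[-0.05,0,0.15],[0,0,0]],
    [[-0.1,0,0.15],[0,0,0]],
    [[-0.15,0,0.15],[0,0,0]],
    [[-0.2,0,0.15],[0,0,0]],
    [[-0.2,0,0.15],[0,0,0]],
    [[-0.2,0,0.15],[0,0,0]],
  ],
)

```text
time_s: 17.85
position: [0.4527, -0.1535, 0.2051]
tcp_rot: [[0.201, 0.002, 0.98], [-0.98, -0.001, 0.201], [0.002, -1.0, 0.002]]
force: [0.2, -1.0, -0.1]
opening: 0.517
```

```bash
python3 - <<'E'
from rig import *
from h import *
s=read_state();print(s["position"],s["force"].round(1))
c=capture("top");cv2.imwrite("pics/t5.png",c["frame"][:,:,::-1])
K=c["mtx"];T=c["cam_to_world"];D=c["depth"]
v,u=np.mgrid[:400,:640];P=np.stack([(u-K[0,2])/K[0,0]*D,(v-K[1,2])/K[1,1]*D,D],-1)@T[:3,:3].T+T[:3,3]
for n,x,y in(("round",.644,.189),("square",.652,-.153)):
    d=np.hypot(P[...,0]-x,P[...,1]-y)<.065
    for z,h in(("body",(.018,.034)),("grip",(.048,.068))):
        m=d&(P[...,2]>h[0])&(P[...,2]<h[1]);q=P[m];print(n,z,m.sum(),q.mean(0).round(4) if m.any() else "", q[:,2].std().round(4) if m.any() else "")
E
```

```text
[ 0.45266576 -0.15348558  0.20508319] [ 0.2 -1.  -0.1]
round body 613 [0.6381 0.1799 0.0246] 0.0023
round grip 282 [0.6406 0.1828 0.0577] 0.0026
square body 463 [ 0.6541 -0.1487  0.025 ] 0.0021
square grip 248 [ 0.6519 -0.1553  0.0583] 0.0023
```

View pics/t5.png

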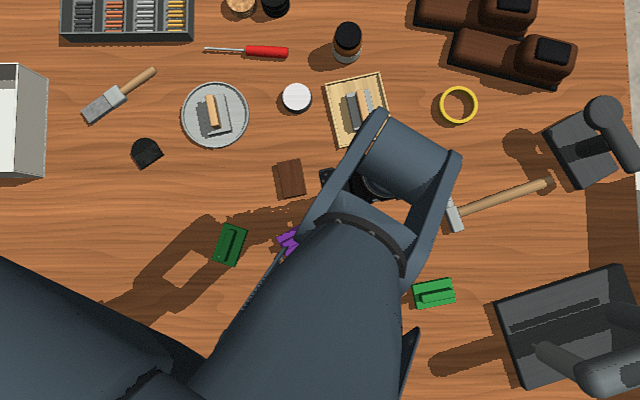

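In the top view the slick block is inside the round tray at (212,113) and the other is inside the square tray at (357,108). Both bodies are level with their tops at 25 mm (underside at 5 mm), and the gripper is clear.

```bash
python3 -c "
from rig import *
print(hand_in())"
```

```text
the job is handed in; nothing more can be done
None
```

I dragged both blocks about 80 mm outward along the bench and back part of the way. I then put the coarse one in the square tray and the slick one in the round tray, let go of both and handed the job in. The hand-in came at about 18 s of the 61 s allowed and gives no verdict.

**Telling them apart:** The left block (L) rubbed at about ±6.8 N and the right one (R) at about ±3 N, under the same load of roughly 12 N. I took L as coarse and R as slick.

**Disagreement:** Taken as friction values these are about 0.57 and 0.24, closer together than the 0.75 and 0.1 you gave. The order held in both drag directions, so the choice rests on that comparison and not on matching the absolute values.

**Last checks:**
- **Position:** Both blocks sit within about 1 cm of their tray centres.
- **Height and tilt:** Body tops are at 25 mm, so the undersides are on the 5 mm tray floors, and both lie level.
- **Gripper:** It was clear of everything, with forces back near zero.
- **Square tray measurement:** My first reading of its width was 148 mm where 135 mm was expected. I measured it again and got a 123 x 152 mm interior, which fits, before placing the block.

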